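Show the opened cabinet padlock to the webcam

ROBOT

A 6-joint arm with a two-finger parallel gripper is mounted at the origin on the work surface. World frame = base frame: x ahead of the robot, y to its left, z up, the work surface at z = 0. Lengths are in m, angles in rad, forces in N, time in s.
With the tool pointing down it reaches from about 0.3 to 0.95 m from the base axis. Payload 3.1 kg.
Tool frame: the origin (TCP) lies between the finger pads; the fingertips stand 22 mm ahead of it and the grasp point (between the pads) lies 3 mm ahead of it; z points along the fingers, y is the direction in which the jaws open and shut (so a half turn about z gives the same grasp; the last joint's range is limited). The gripper opens to 85 mm and grips with 20 to 120 N. Pads are 22 mm wide; open, the fingers measure 114 mm over their backs; the gripper's body (76 mm by 85 mm) begins 54 mm behind the grasp point. The pads swing forward as they close: fully open they stand 13 mm farther back than shut.
Start: joints at [1.033, 0.308, 1.634, -0, 1.2, -0.07], TCP at [0.282, 0.558, 0.224] pointing down, gripper open.
Joint ranges: [-3.06, 3.06], [-0.79, 1.96], [0.05, 2.63], [-1.19, 4.34], [0.05, 2.64], [-2.94, 2.94]. Speed limits (rad/s): [2.79, 2.79, 3.14, 3.14, 3.14, 3.14].

INTERFACE

Orientations are given as a rotation vector (axis times angle).
In Python, from station import robot gives the robot as it stands.
- The arm moves only by the tool servo_tool, never from a script. Its argument "rows" is a list of rows, each a list of 5 numbers: the finger opening in mm, from 0 to 85.4, then the shift along the world's x, y, z in mm, then the turn about the world's z in rad. A call has 1 to 20 rows; each row is the pose to reach, as a shift and turn from the pose measured when the call began; what a row does not reach only later rows make up. A row lasts 1/10 s, in which the tool goes at most 50 mm and 8.59 degrees, less where a joint would pass 70% of its speed; a pose out of reach is approached as far as the arm can. A call with a gripper value outside its range is refused whole. The fingers move at their own pace and stop on an object; "squeeze" is the grip in N (left out, the last holds). Time passes only in rows, so rows that repeat a pose let the fingers close. It gives the time, the measured TCP pose, the force and the opening at its end, in the units of the state.
- robot.state(): the state, without advancing time (a new reading comes with each control period).
- robot.capture(name): name is "side" or "top"; returns a dict with "image" (384x512x3 uint8, red, green, blue), "intrinsics" (3x3 intrinsics, pixels), "dist" ([k1, k2, p1, p2, k3] as OpenCV has them; the pictures are not rectified), "R" (3x3) and "t" (3): a world point X has camera coordinates R X + t. Camera axes: x right, y down, z forward; pixel columns grow to the right and rows downward; lengths in m; the calibration is good to about 2 mm. A picture is of the moment at which its call begins. There is no depth.
- robot.job_done(): hands the job in, once; it reports no verdict.
The state is a dict: "time_s": time; "q": joint angles; "qvel": joint speeds; "joint_torque": joint torques, N m; "position": TCP position; "orientation": TCP orientation; "contact_force": force on the tool from outside, world axes, zero at the start; "wrist_torque": the same for the moment, N m; "gripper_width": finger opening in m.
Only numpy, scipy, OpenCV 4.12 (cv2) and the standard library are available. Lean on these libraries where they do the work, as an engineer would, in place of code of your own. Each camera call takes 0.05 s, during which the arm holds its last target. There are 200 camera calls.

TASK

First swivel the webcam so that it points straight at the holder in which the brass padlock lies. Then turn the padlock's dial until its white line clicks into the notch at the red mark, and pull the shackle fully open. Finally take the padlock by its case out of the holder and present it to the webcam, level, at lens height and about 15 cm straight in front of the lens, leaving the webcam's aim and the other things on the desk as they are; finish still holding it there in the gripper, with the shackle open.

Things in the scene. Friction and masses are not known exactly. Their poses are not given: they have to be found in the camera images.
- holder: Fixed grey holder for the padlock. Origin: centre of its underside, on the desk. Foot 130 x 110 x 6 mm; on it a plinth 92 x 54 mm whose top (25 mm above the desk) carries the lock. End lips (5 mm thick, 72 mm wide, inner faces at x = +-41 mm) and four side tabs (5 mm thick, inner faces at y = +-31 mm, at x = +-26 to +-42 mm) stand 9 mm above the plinth's top; between x = -26 and +26 mm the lock's sides are free for fingers. The lock lies in it with the same axes.
- lock: The brass combination padlock (loose, 0.4 to 0.6 kg with its parts, centre of mass about 10 mm from the origin towards the shackle) lying flat in the holder, dial up, shackle to its own -x. Case 80 (x) x 60 (y) x 32 (z) mm. Origin: centre of the case's underside; z up out of the dial face. The case is taken across its 60 mm width, beside the dial, from above.
- dial_grip (a point): Middle of the dial's grip bar, on the dial's axis (the lock's z axis through its origin), 47 mm above the lock's underside. Black disc of 44 mm diameter just above the case's top, on it a steel bar 42 x 12 mm (along the dial's x), 20 mm high, whose top is 57 mm above the lock's underside. A white line runs along the half of the bar that points to the dial's -x. The axes turn with the dial.
- dial (a joint): Dial angle, rad, counter-clockwise seen from above is positive; runs from -1.3 to 2.3. At 0 the white line points to the lock's -x, at the red mark on the case beside the shackle: only there (within about 0.2 rad) is the shackle free. A spring clicks the dial into notches every 30 degrees (0.524 rad), peak torque about 0.1 N m, and centres it on the nearest notch when it is let go. It starts two or three notches counter-clockwise of the mark, so it is turned clockwise.
- shackle_bar (a point): Middle of the shackle's crossbar, a 9 mm round steel bar along the lock's y, 84 mm from the lock's origin along its -x when shut (39 mm clear gap between the case's end and the bar, of which 6 mm next to the case are taken by the low end lip of the holder), 16 mm above the lock's underside. The two legs are 40 mm apart, centre to centre (31 mm clear between).
- shackle (a joint): Travel of the shackle out of the case along the lock's -x, m: 0 shut, 0.018 fully open (a stop). Rubs with about 2 N and stays where it is left; locked unless the dial stands at its mark.
- webcam_lens (a point): Centre of the lens front, 18 mm in front of the swivel axis and 112 mm above the desk. Its -x axis is where the lens looks (horizontal), z up. The head is a black box 26 (x) x 80 (y) x 34 (z) mm on a post with a round foot of 72 mm diameter, fixed to the desk.
- webcam_grip (a point): Middle of the blue grip rib on top of the webcam's head, on the vertical swivel axis, 142 mm above the desk. Rib 12 mm thick (along x), 44 mm long (along y), 26 mm high, top 155 mm above the desk; same axes as the lens.
- webcam_head (a joint): Swivel angle of the webcam's head about the vertical, rad, counter-clockwise from above is positive, -1.6 to 1.6; friction of 0.06 N m keeps it where it is left.
- mug: Bystander: loose blue cup, 80 mm across, 95 mm high; origin under its centre.
- red_jar: Bystander: loose small white jar with a red cap, 44 mm across, 45 mm high; origin under its centre.
- pen_pot: Bystander: loose clear pot with pens, 76 mm across, 150 mm high with the pens; origin under its centre.
- calendar: Bystander: loose desk calendar, 65 x 150 x 135 mm; origin under its centre.
- phone: Bystander: loose phone lying flat, 150 x 72 x 9 mm; origin under its centre.
- stapler: Bystander: loose blue stapler, 130 x 32 x 50 mm; origin under its centre.

How it is judged:
On the way, in this order (a step that is already met when the one before it is completed fails the run):
1. the webcam points at the holder (x of holder in the frame of webcam_lens below -0.1 m and y of holder in the frame of webcam_lens between -0.045 and 0.045 m), for 0.2 s.
2. the dial stands in the notch at the red mark (value of joint dial between -0.2 and 0.2 rad), for 0.2 s.
3. the shackle is pulled open (value of joint shackle above 0.014 m), for 0.2 s.
At the end, for the whole second after the job is handed in: Lens axis passes within 55 mm of the holder; shackle out over 14 mm; lock origin 90 to 210 mm before the lens, within 40 mm of its axis sideways, underside 60 to 145 mm above the desk, tilted under 0.3 rad, at rest, gripped with over 3 N and touching neither holder nor webcam (x of holder in the frame of webcam_lens below -0.1 m and y of holder in the frame of webcam_lens between -0.055 and 0.055 m and value of joint shackle above 0.014 m and x of lock in the frame of webcam_lens between -0.21 and -0.09 m and y of lock in the frame of webcam_lens between -0.04 and 0.04 m and height (world z) of lock between 0.06 and 0.145 m and angle between lock's own z axis and vertical below 0.3 rad and linear speed of lock below 0.03 m/s and contact force between the fingers and lock above 3 N and contact force between lock and holder below 0.1 N and contact force between lock and webcam_stand below 0.1 N); the arm keeps its last pose, push and grip.
It fails at once if a bystander is moved by more than 30 mm (distance of any of mug, red_jar, pen_pot, calendar, phone, stapler from where it was at the start of the episode above 0.03 m).
It also fails if it takes over 66 s, if anything falls off the work surface, if the arm or the gripper's body presses on something with over 40 N, if the wrist force passes 120 N, or if a joint passes its speed limit or range.

## Working session

There is one attempt and no reset: what is moved stays moved. The work goes in short steps, Python scripts to look and compute and a tool call to move; the robot and the scene stay as the last step left them, time stands still between calls to the robot, and variables do not carry over. Pictures are saved under pics/ and viewed, about 8 in all and at most 12, crops included, and the job is handed in when it is done.

Besides the shell and the picture viewer there is one more tool, called after ">>>" as name(argument=value, ...), one argument or row to a line, values as JSON. servo_tool: Moves the arm, as the interface text tells. Its arguments: {"type":"object","properties":{"rows":{"type":"array"},"squeeze":{"type":"number"}},"required":["rows"]}

```bash
mkdir -p pics; ls
cat > h.py <<'E'
import numpy as np, cv2, pickle
from station import robot
def cap(n,fn):
    c=robot.capture(n); c={k:(np.array(v)) for k,v in c.items()}
    cv2.imwrite('pics/'+fn+'.png',c['image'][:,:,::-1]); pickle.dump(c,open(fn+'.pkl','wb')); return c
def ray(c,uv):
    p=cv2.undistortPoints(np.array(uv,float).reshape(-1,1,2),c['intrinsics'],c['dist']).reshape(-1,2)
    d=np.c_[p,np.ones(len(p))]@c['R']; o=-c['R'].T@c['t']; return o,d
def atz(c,uv,z):
    o,d=ray(c,uv); z=np.broadcast_to(z,len(d)); return o+d*((z-o[2])/d[:,2])[:,None]
def proj(c,X):
    return cv2.projectPoints(np.array(X,float).reshape(-1,1,3),cv2.Rodrigues(c['R'])[0],c['t'],c['intrinsics'],c['dist'])[0].reshape(-1,2)
E
python3 - <<'E'
from h import *
for n in ('top','side'):
    c=cap(n,n+'0'); print(n,c['intrinsics'].tolist(),(-c['R'].T@c['t']).round(3),c['R'].round(2).tolist())
print(robot.state())
a=cv2.imread('pics/top0.png');b=cv2.imread('pics/side0.png')
cv2.imwrite('pics/t2.png',cv2.resize(a,(800,600)));cv2.imwrite('pics/s2.png',cv2.resize(b,(800,600)))
E
```

```text
pics
top [[436.94629293233936, 0.0, 249.41384016756973], [0.0, 436.94629293233936, 193.86156245340104], [0.0, 0.0, 1.0]] [ 0.482 -0.01   1.295] [[-0.03, -1.0, -0.01], [-1.0, 0.03, -0.09], [0.09, 0.01, -1.0]]
side [[432.3206959163091, 0.0, 250.13332156769644], [0.0, 432.3206959163091, 190.45480055059514], [0.0, 0.0, 1.0]] [ 0.489 -1.077  0.818] [[0.99, -0.1, -0.02], [-0.07, -0.54, -0.84], [0.08, 0.83, -0.55]]
{'time_s': 0.1, 'q': array([ 1.03330249e+00,  3.08940654e-01,  1.63507961e+00, -1.08693103e-05,
        1.19967188e+00, -6.97030523e-02]), 'qvel': array([ 0.00117476, -0.0011238 , -0.00357753,  0.00013616, -0.0010646 ,
        0.000238  ]), 'joint_torque': array([ 6.37605126e-05, -4.16406405e+01, -2.77645701e+01, -1.40062857e-04,
        3.99801153e-03, -2.01517651e-05]), 'position': array([0.28145868, 0.5571809 , 0.22253807]), 'orientation': array([-0.72797289, -3.0554488 ,  0.00315119]), 'contact_force': array([-0.27076128,  0.0081303 , -0.91618587]), 'wrist_torque': array([ 0.02276402,  0.00490294, -0.05820545]), 'gripper_width': 0.08520155774217898}
```

View pics/t2.png

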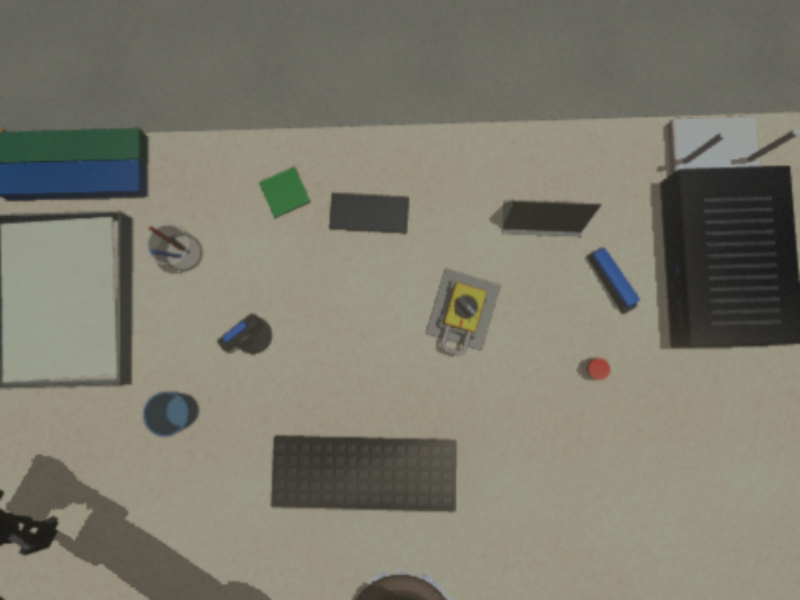

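View pics/s2.png

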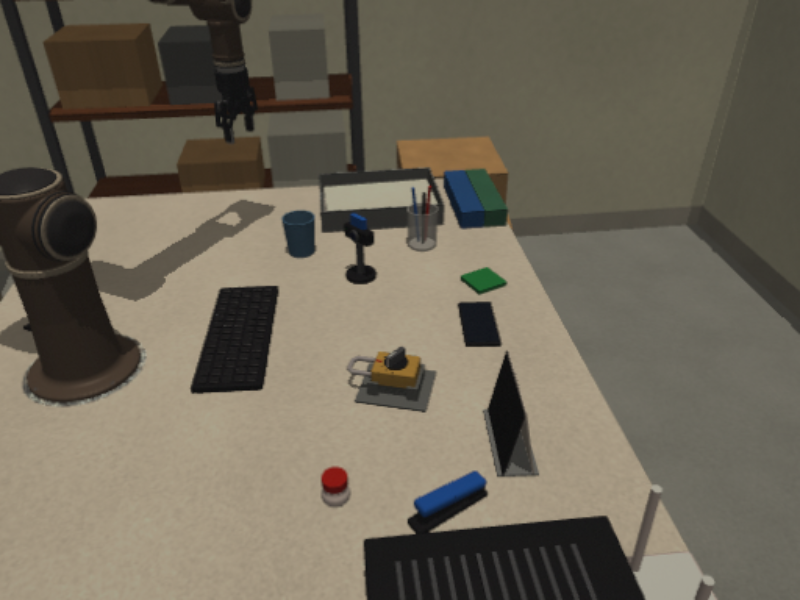

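The top view (800x600 scale) shows the lock near (465,306), shackle end (453,342), and the webcam's blue rib near (236,332). The side view shows the same layout: lock (397,368), webcam head (360,232). Next I'll zoom in on both.

Run:
```python
import cv2,numpy as np
a=cv2.imread('pics/top0.png');b=cv2.imread('pics/side0.png')
def cr(im,x,y,w=50,h=37): return cv2.resize(im[y:y+h*1,x:x+w],(400,296),interpolation=cv2.INTER_CUBIC)
m=np.vstack([np.hstack([cr(a,270,170,64,60) if 0 else cv2.resize(a[168:228,265:329],(400,375),interpolation=cv2.INTER_CUBIC)[:,:], cv2.resize(a[192:232,132:182],(400,320),interpolation=cv2.INTER_CUBIC).copy() if 0 else cv2.copyMakeBorder(cv2.resize(a[192:232,132:182],(400,320),interpolation=cv2.INTER_CUBIC),0,55,0,0,cv2.BORDER_CONSTANT)])])
m2=np.hstack([cv2.resize(b[220:264,220:284],(320,220),interpolation=cv2.INTER_CUBIC),cv2.resize(b[134:184,208:258],(220,220),interpolation=cv2.INTER_CUBIC)])
m2=cv2.copyMakeBorder(m2,0,0,0,800-540,cv2.BORDER_CONSTANT)
cv2.imwrite('pics/z1.png',np.vstack([m,m2]))
```

```text
(no output)
```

View pics/z1.png

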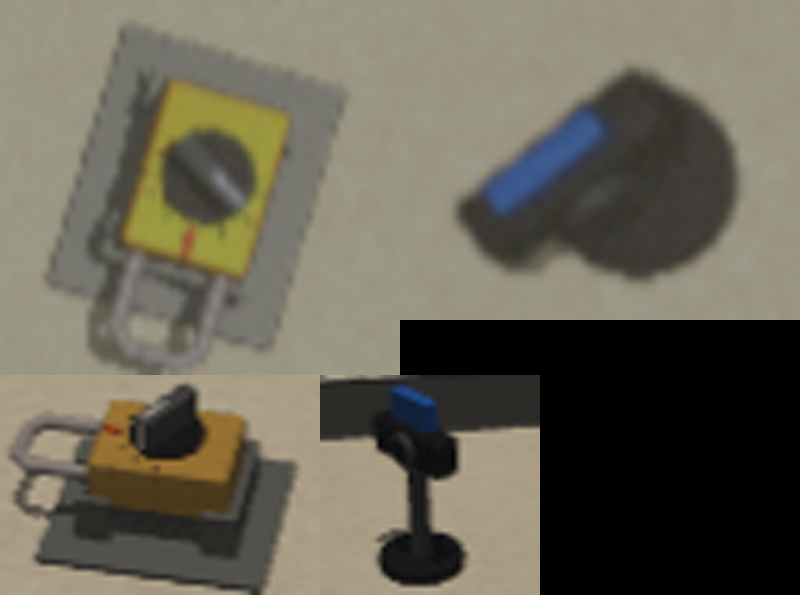

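The zoom shows case corners near (170,80),(290,112),(247,277),(125,243). The white line points lower right and the red mark sits at (188,243). The rib spans (488,190)-(608,130) and the lens faces lower right in the image.

Run:
```python
from h import *
c=pickle.load(open('top0.pkl','rb'))
L=lambda u:(np.array(u,float)+.5)/6.25-.5+[265,168]
W=lambda u:(np.array(u,float)+.5-[400,0])/8-.5+[132,192]
case=atz(c,L([(170,80),(290,112),(247,277),(125,243)]),.057)
foot=atz(c,L([(125,25),(345,93),(268,350),(48,285)]),.006)
bar=atz(c,L([(180,147),(245,208)]),.082)
rib=atz(c,W([(488,190),(588,108),(608,130),(503,215)]),.155)
wf=atz(c,W([(640,178)]),.01)
for n,P in dict(case=case,foot=foot,rib=rib).items():
    x=P[0]+P[1]-P[2]-P[3]; 
    print(n,P.mean(0).round(4),np.degrees(np.arctan2(x[1],x[0])),[round(np.linalg.norm(P[i]-P[(i+1)%4])*1e3,1) for i in range(4)])
print('bar',bar.round(4),bar.mean(0), 'wl dir deg',np.degrees(np.arctan2(*(bar[1]-bar[0])[[1,0]])))
r=rib[2]+rib[1]-rib[0]-rib[3]; print('rib dir',np.degrees(np.arctan2(r[1],r[0])),'foot',wf)
for n,p,z in [('mug',(166,413),.09),('pen',(180,252),.08),('jar',(598,369),.045),('cal',(550,218),.07),('phone',(370,213),.009),('stapler',(614,280),.05)]:
    print(n,atz(c,[np.array(p)*.64],z).round(3))
```

```text
case [ 0.5834 -0.1365  0.057 ] -17.147732112382762 [np.float64(56.4), np.float64(77.8), np.float64(57.2), np.float64(77.3)]
foot [ 0.5831 -0.1361  0.006 ] -18.686561472997926 [np.float64(108.9), np.float64(127.3), np.float64(107.7), np.float64(129.1)]
rib [0.5461 0.2614 0.155 ] 35.77850805597851 [np.float64(41.9), np.float64(9.8), np.float64(43.7), np.float64(9.6)]
bar [[ 0.5955 -0.1221  0.082 ]
 [ 0.5674 -0.1499  0.082 ]] [ 0.58147246 -0.13596768  0.082     ] wl dir deg -135.29778800538136
rib dir -52.0835261690619 foot [[0.54678641 0.26162574 0.01      ]]
mug [[0.409 0.398 0.09 ]]
pen [[0.695 0.376 0.08 ]]
jar [[ 0.463 -0.373  0.045]]
cal [[ 0.738 -0.295  0.07 ]]
phone [[0.772 0.034 0.009]]
stapler [[ 0.624 -0.41   0.05 ]]
```

The lock is at (0.583,-0.136), yaw about -18°, with the dial about +60° (two notches). The webcam axis is at (0.546,0.2615), looking at -142°. It has to look at -85°, so it needs about +1.0 rad. I'm moving above the webcam.

>>> servo_tool(
  rows=[
    [45, 65, -74, 0, -0.11],
    [45, 130, -148, 0, -0.22],
    [45, 200, -222, 0, -0.33],
    [45, 265, -296, 0, -0.44],
    [45, 265, -296, 0, -0.44],
    [45, 265, -296, 0, -0.44],
    [45, 265, -296, 0, -0.44],
    [45, 265, -296, 0, -0.44],
    [45, 265, -296, 0, -0.44],
    [45, 265, -296, 0, -0.44],
    [45, 265, -296, 0, -0.44],
    [45, 265, -296, 0, -0.44],
    [45, 265, -296, 0, -0.44],
  ],
  squeeze=30,
)

```text
time_s: 1.4
position: [0.5455, 0.2624, 0.2225]
orientation: [-1.374, -2.824, 0.003]
contact_force: [0.2, 0.2, 0.5]
gripper_width: 0.0449
```

>>> servo_tool(
  rows=[
    [45, 0, -1, -25, 0],
    [45, 0, -1, -45, 0],
    [45, 0, -1, -60, 0],
    [45, 0, -1, -67, 0],
    [45, 0, -1, -67, 0],
    [45, 0, -1, -67, 0],
    [8, 0, -1, -67, 0],
    [8, 0, -1, -67, 0],
    [8, 0, -1, -67, 0],
    [8, 0, -1, -67, 0],
    [8, 0, -1, -67, 0],
    [8, 0, -1, -67, 0],
  ],
)

```text
time_s: 2.6
position: [0.5455, 0.2614, 0.1555]
orientation: [-1.374, -2.824, 0.003]
contact_force: [-0.3, 0.1, -1.1]
gripper_width: 0.008
```

>>> servo_tool(
  rows=[
    [0, 0, 0, 0, 0],
    [0, 0, 0, 0, 0],
    [0, 0, 0, 0, 0],
  ],
)

```text
time_s: 2.9
position: [0.5455, 0.2614, 0.1555]
orientation: [-1.374, -2.824, 0.003]
contact_force: [-0.7, -0.7, 0.1]
gripper_width: 0.0001
```

Run:
```python
from h import *
print(robot.state()['gripper_width'])
a=cap('top','top1')['image'];b=cap('side','side1')['image']
z=lambda i,x,y:cv2.resize(i[y:y+70,x:x+70],(400,400),interpolation=cv2.INTER_CUBIC)
cv2.imwrite('pics/z2.png',np.hstack([z(a,120,180),z(b,195,110)])[:,:,::-1])
```

```text
9.306063051819345e-05
```

View pics/z2.png

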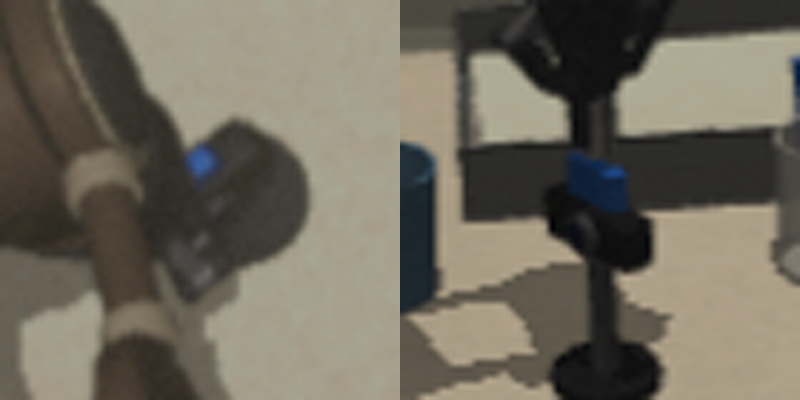

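The right (side) half shows the closed fingers ending behind or above the rib at about (590,150), so nothing was gripped. I'll check this against projected points.

Run:
```python
from h import *
s=pickle.load(open('side1.pkl','rb')); t=pickle.load(open('top1.pkl','rb'))
S=lambda uv:((np.array(uv)-[195,110])*400/70+[400,0]).round(0)
for n,c,f in(('side',s,S),):
  for z in (.2,.155,.1335): print(z,f(proj(c,[[.5455,.2614,z]]))[0])
  d=np.array([np.cos(np.radians(128)),np.sin(np.radians(128)),0])*.022; m=np.array([.5455,.2614,0])
  print('rib top/bottom ends pred',f(proj(c,[m+d+[0,0,.155],m-d+[0,0,.155],m+d+[0,0,.129],m-d+[0,0,.129]])), 'foot c',f(proj(c,[m])))
  print('TCP', f(proj(c,[robot.state()['position']])))
# triangulate rib top centre from side0 : intersect
s0=pickle.load(open('side0.pkl','rb'))
p=np.array([[415-320,397-375]])/4.4+[208,134]
print(atz(s0,p,.155), atz(s0,p,.18))
```

```text
0.2 [593.  92.]
0.155 [597. 161.]
0.1335 [598. 193.]
rib top/bottom ends pred [[572. 150.]
 [621. 172.]
 [575. 188.]
 [623. 211.]] foot c [[608. 381.]]
TCP [[597. 160.]]
[[0.54569353 0.25486762 0.155     ]] [[0.5435744  0.20463557 0.18      ]]
```

Run:
```python
from h import *
s0=pickle.load(open('side0.pkl','rb'));s=pickle.load(open('side1.pkl','rb'));t=pickle.load(open('top1.pkl','rb'))
def mark(c,P,x,y,n):
    im=cv2.resize(np.ascontiguousarray(c['image'][y:y+n,x:x+n,::-1]),(400,400),interpolation=cv2.INTER_CUBIC)
    im=np.clip(im.astype(int)*2,0,255).astype(np.uint8)
    for q,col in zip(proj(c,P),[(0,0,255),(0,255,0),(255,255,0)]):
        cv2.circle(im,tuple(int(v) for v in ((q+.5-[x,y])*400/n)),3,col,1)
    return im
p0=np.array([.2815,.5572,.2225]); p1=np.array([.5455,.2614,.1555])
f=lambda p:[p,p-[0,0,.022],p+[0,0,.05]]
cv2.imwrite('pics/z3.png',np.hstack([mark(s0,f(p0),120,50,60),mark(s,f(p1),205,115,50)]))
```

```text
(no output)
```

View pics/z3.png

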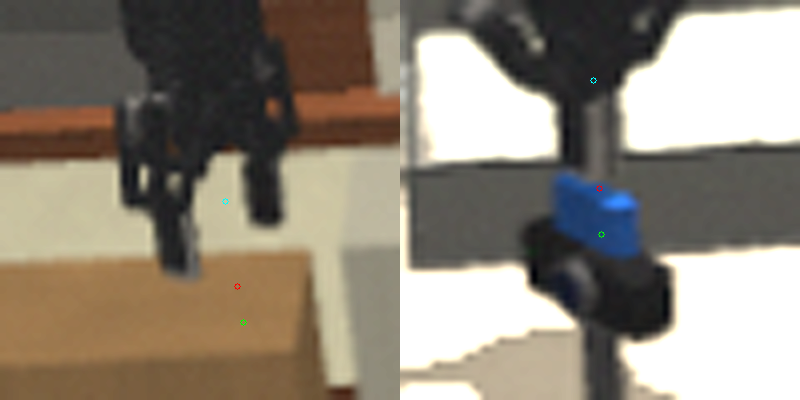

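The left half (start pose) puts the real tips at about (178,270) and (265,222), roughly 30 to 45 mm from the projected tip at (243,322). In the right half the fingers end above or behind the rib. The offset could be along z or along y, and the top view can tell which.

Run:
```python
from h import *
t0=pickle.load(open('top0.pkl','rb'));t=pickle.load(open('top1.pkl','rb'))
def mark(c,P,x,y,n):
    im=cv2.resize(np.ascontiguousarray(c['image'][y:y+n,x:x+n,::-1]),(400,400),interpolation=cv2.INTER_CUBIC)
    im=np.clip(im.astype(int)*2,0,255).astype(np.uint8)
    for q,col in zip(proj(c,P),[(0,0,255),(0,255,0),(255,255,0)]):
        cv2.circle(im,tuple(int(v) for v in ((q+.5-[x,y])*400/n)),3,col,1)
    return im
p0=np.array([.2815,.5572,.2225]); p1=np.array([.5455,.2614,.1555])
f=lambda p:[p,p-[0,0,.022],p+[0,0,.05]]
cv2.imwrite('pics/z4.png',np.hstack([mark(t0,f(p0),0,305,65),mark(t,f(p1),125,185,50)]))
```

```text
(no output)
```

View pics/z4.png

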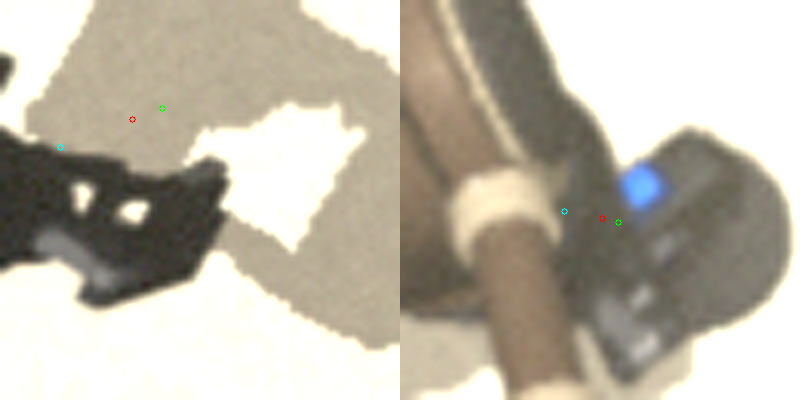

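The tips sit above the reported TCP in both views, so the tool seems about 25 to 30 mm higher than stated. I'll open and descend 25 mm, since an opening of 45 mm clears the 26 mm head either way. Then I'll close.

>>> servo_tool(
  rows=[
    [45, 0, 0, 0, 0],
    [45, 0, 0, 0, 0],
    [45, 0, 0, 0, 0],
    [45, 0, 0, -8, 0],
    [45, 0, 0, -16, 0],
    [45, 0, 0, -24, 0],
    [45, 0, 0, -24, 0],
    [0, 0, 0, -24, 0],
    [0, 0, 0, -24, 0],
    [0, 0, 0, -24, 0],
    [0, 0, 0, -24, 0],
    [0, 0, 0, -24, 0],
  ],
  squeeze=30,
)

```text
time_s: 4.2
position: [0.5474, 0.2627, 0.1321]
orientation: [1.374, 2.824, 0.004]
contact_force: [4.8, 4.1, -4.7]
gripper_width: 0.011
```

Run:
```python
from h import *
a=cap('side','side2')['image'];st=robot.state();print(st['gripper_width'],st['position'])
z=lambda i,x,y:cv2.resize(i[y:y+50,x:x+50],(400,400),interpolation=cv2.INTER_CUBIC)
im=np.clip(z(a,205,115).astype(int)*2,0,255).astype(np.uint8)
cv2.imwrite('pics/z5.png',im[:,:,::-1])
```

```text
0.011000390181425053 [0.54732403 0.26277398 0.13204724]
```

View pics/z5.png

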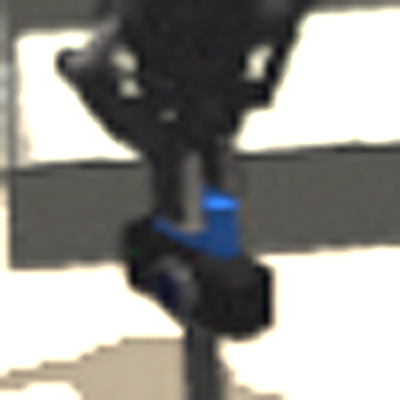

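The fingers now grip the rib (11 mm), tips about halfway down it, so the true height is the reported height plus about 27 mm. I'm turning +1.0 rad.

>>> servo_tool(
  rows=[
    [0, 0, 0, 0, 0.1],
    [0, 0, 0, 0, 0.2],
    [0, 0, 0, 0, 0.3],
    [0, 0, 0, 0, 0.4],
    [0, 0, 0, 0, 0.5],
    [0, 0, 0, 0, 0.6],
    [0, 0, 0, 0, 0.7],
    [0, 0, 0, 0, 0.8],
    [0, 0, 0, 0, 0.9],
    [0, 0, 0, 0, 1.0],
    [0, 0, 0, 0, 1.0],
    [0, 0, 0, 0, 1.0],
    [0, 0, 0, 0, 1.0],
  ],
)

```text
time_s: 5.55
position: [0.5481, 0.2641, 0.1321]
orientation: [-0.145, 3.136, 0.009]
contact_force: [2.2, 5.0, -4.8]
gripper_width: 0.0113
```

>>> servo_tool(
  rows=[
    [45, 0, 0, 0, 0],
    [45, 0, 0, 0, 0],
    [45, 0, 0, 0, 0],
    [45, 0, 0, 30, 0],
    [45, 0, 0, 80, 0],
    [45, 0, 0, 120, 0],
    [45, 0, -50, 140, 0],
    [45, 0, -100, 140, 0],
    [45, 0, -150, 140, 0],
    [45, 0, -150, 140, 0],
    [45, 0, -150, 140, 0],
    [45, 0, -150, 140, 0],
  ],
)

```text
time_s: 6.75
position: [0.548, 0.1147, 0.2721]
orientation: [-0.145, 3.136, 0.01]
contact_force: [0.4, 0.0, -0.0]
gripper_width: 0.0452
```

Run:
```python
from h import *
a=cap('top','top3')['image'];b=cap('side','side3')['image'];print(robot.state())
z=lambda i,x,y,w,h:np.clip(cv2.resize(i[y:y+h,x:x+w],(400,400*h//w),interpolation=cv2.INTER_CUBIC).astype(int)*1.5,0,255).astype(np.uint8)
im=np.hstack([np.vstack([z(a,125,185,50,35)]),z(b,150,60,100,70)])
cv2.imwrite('pics/z6.png',im[:,:,::-1])
```

```text
{'time_s': 6.85, 'q': array([ 0.12651132,  0.13916618,  1.74028719,  0.00599698,  1.25975144,
       -1.54009378]), 'qvel': array([ 0.00762456,  0.0035759 ,  0.00046136, -0.00284304,  0.00024966,
       -0.00067096]), 'joint_torque': array([-3.97175644e-01, -3.49420989e+01, -2.84838563e+01, -1.67634025e-03,
       -5.54503669e-03,  2.94620382e-03]), 'position': array([0.5479291 , 0.11541174, 0.27193795]), 'orientation': array([-0.14747803,  3.13618147,  0.00923258]), 'contact_force': array([-0.02500592,  0.56412007,  0.23528413]), 'wrist_torque': array([-0.00086313, -0.01431296,  0.02065127]), 'gripper_width': 0.044888524667443225}
```

View pics/z6.png

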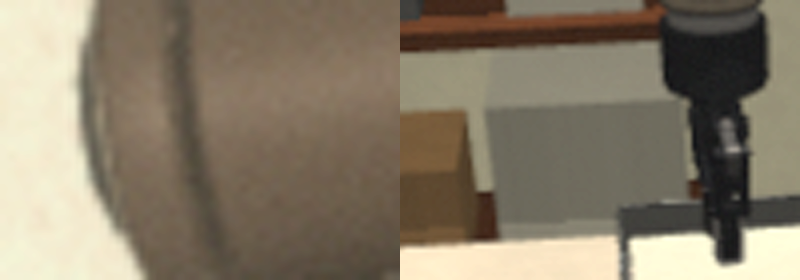

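The arm hides the webcam from above here. The side view shows the near fingertip at crop (730,258), which gives another z check. I'll use colour segmentation for the rib from now on.

Run:
```python
from h import *
s=pickle.load(open('side3.pkl','rb'))
for y in (.115-.02,.115-.03,.115-.036):
    o,d=ray(s,[(232.5,124.5)]); k=(y-o[1])/d[0,1]; print(y,(o+k*d[0]).round(4))
def blue(c,box):
    x0,y0,x1,y1=box; h=cv2.cvtColor(np.ascontiguousarray(c['image'][y0:y1,x0:x1]),cv2.COLOR_RGB2HSV)
    m=((h[...,0]>100)&(h[...,0]<125)&(h[...,1]>130)&(h[...,2]>90)).astype(np.uint8)
    v,u=np.nonzero(m); return (cv2.minAreaRect(np.c_[u+x0,v+y0].astype(np.float32)),len(u)) if len(u) else None
for n in('side0','side3'): print(n,blue(pickle.load(open(n+'.pkl','rb')),(215,130,250,155)))
c=pickle.load(open('top0.pkl','rb'));print(blue(c,(135,195,170,225)))
```

```text
0.095 [0.5497 0.095  0.2812]
0.085 [0.5491 0.085  0.2858]
0.07900000000000001 [0.5488 0.079  0.2885]
side0 (((229.00001525878906, 138.5), (8.497057914733887, 1.7888542413711548), 26.56505012512207), 18)
side3 None
(((149.8115234375, 211.7576904296875), (3.2451140880584717, 15.611631393432617), 52.12501525878906), 51)
```

>>> servo_tool(
  rows=[
    [45, 0, -40, 0, 0],
    [45, 0, -80, 0, 0],
    [45, 0, -120, 0, 0],
    [45, 0, -160, 0, 0.1],
    [45, 0, -200, 0, 0.2],
    [45, 0, -230, 0, 0.3],
    [45, 0, -250, 0, 0.3],
    [45, 0, -250, 0, 0.3],
    [45, 0, -250, 0, 0.3],
  ],
)

```text
time_s: 7.75
position: [0.5482, -0.1334, 0.2716]
orientation: [-0.615, 3.08, 0.012]
contact_force: [0.4, 0.4, -0.1]
gripper_width: 0.0448
```

```bash
cat >> h.py <<'E'
def blue(c,box):
    x0,y0,x1,y1=box; h=cv2.cvtColor(np.ascontiguousarray(c['image'][y0:y1,x0:x1]),cv2.COLOR_RGB2HSV)
    m=((h[...,0]>100)&(h[...,0]<125)&(h[...,1]>130)&(h[...,2]>90)).astype(np.uint8)
    v,u=np.nonzero(m); return (cv2.boxPoints(cv2.minAreaRect(np.c_[u+x0,v+y0].astype(np.float32))),len(u)) if len(u) else None
def ribpose(c):
    r=blue(c,(125,185,180,235))
    if r is None: return None
    P=atz(c,r[0],.155); e=[P[1]-P[0],P[2]-P[1]]; m=max(e,key=np.linalg.norm)
    return P.mean(0).round(4), np.degrees(np.arctan2(m[1],m[0])), r[1]
E
python3 - <<'E'
from h import *
c=cap('top','top4'); print(ribpose(pickle.load(open('top0.pkl','rb'))),ribpose(c))
E
```

```text
(array([0.5458, 0.2616, 0.155 ]), np.float64(-53.39177920140345), 51) (array([0.5452, 0.2611, 0.155 ]), np.float64(-175.32186304350108), 50)
```

>>> servo_tool(
  rows=[
    [45, 18, -1, -40, 0.1],
    [45, 35, -3, -80, 0.2],
    [45, 35, -3, -120, 0.33],
    [45, 35, -3, -150, 0.33],
    [45, 35, -3, -150, 0.33],
    [45, 35, -3, -150, 0.33],
  ],
)

```text
time_s: 8.4
position: [0.5832, -0.1346, 0.1217]
orientation: [1.116, -2.935, -0.013]
contact_force: [1.2, -1.1, -0.1]
gripper_width: 0.0446
```

The webcam now looks at about -85.3° (target -84.7°). Next I descend onto the dial bar and grip it.

>>> servo_tool(
  rows=[
    [45, 0, -1, -25, 0],
    [45, 0, -1, -45, 0],
    [45, 0, -1, -58, 0],
    [45, 0, -1, -58, 0],
    [45, 0, -1, -58, 0],
    [0, 0, -1, -58, 0],
    [0, 0, -1, -58, 0],
    [0, 0, -1, -58, 0],
    [0, 0, -1, -58, 0],
    [0, 0, -1, -58, 0],
  ],
  squeeze=30,
)

```text
time_s: 9.4
position: [0.5839, -0.1356, 0.0651]
orientation: [-1.117, 2.936, 0.012]
contact_force: [-1.6, 1.8, 5.7]
gripper_width: 0.0107
```

>>> servo_tool(
  rows=[
    [0, 0, 0, 1, -0.1],
    [0, 0, 0, 1, -0.2],
    [0, 0, 0, 1, -0.3],
    [0, 0, 0, 1, -0.4],
    [0, 0, 0, 1, -0.5],
    [0, 0, 0, 1, -0.6],
    [0, 0, 0, 1, -0.7],
    [0, 0, 0, 1, -0.8],
    [0, 0, 0, 1, -0.9],
    [0, 0, 0, 1, -1.0],
    [0, 0, 0, 1, -1.05],
    [0, 0, 0, 1, -1.05],
    [0, 0, 0, 1, -1.05],
    [0, 0, 0, 1, -1.05],
  ],
)

```text
time_s: 10.8
position: [0.5831, -0.1354, 0.0653]
orientation: [0.504, 3.099, 0.011]
contact_force: [-0.5, 1.0, -4.6]
gripper_width: 0.0111
```

>>> servo_tool(
  rows=[
    [45, 0, 0, 0, 0],
    [45, 0, 0, 0, 0],
    [45, 0, 0, 0, 0],
    [45, 0, 0, 0, 0],
    [45, 0, 0, 40, 0],
    [45, 0, 0, 80, 0],
    [45, -45, 15, 120, 0],
    [45, -90, 28, 120, 0],
    [45, -135, 80, 140, 0],
    [45, -170, 130, 140, 0],
    [45, -200, 150, 140, 0],
    [45, -200, 150, 140, 0],
    [45, -200, 150, 140, 0],
  ],
)

```text
time_s: 12.1
position: [0.381, 0.0162, 0.2054]
orientation: [0.499, 3.099, 0.011]
contact_force: [-0.6, -0.5, 0.7]
gripper_width: 0.0453
```

Run:
```python
from h import *
c=cap('top','top5');b=cap('side','side5'); print(ribpose(c))
a=c['image'];b=b['image']
z=lambda i,x,y,w,h:np.clip(cv2.resize(i[y:y+h,x:x+w],(400,400*h//w),interpolation=cv2.INTER_CUBIC).astype(int)*1.5,0,255).astype(np.uint8)
im=np.hstack([z(a,265,168,64,64),z(b,215,215,64,64)])
cv2.imwrite('pics/z7.png',im[:,:,::-1])
```

```text
(array([0.5464, 0.2614, 0.155 ]), np.float64(-174.80725669492324), 53)
```

View pics/z7.png

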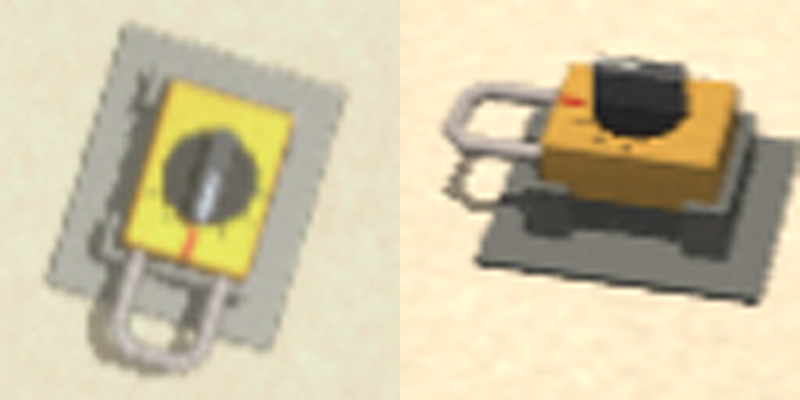

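The white line now points at the red mark, from (210,150) to (205,200) with the mark at (190,240), perhaps a few degrees off. I'll quantify that and work out the shackle bar position.

Run:
```python
from h import *
c=pickle.load(open('top5.pkl','rb'));g=cv2.cvtColor(c['image'],cv2.COLOR_RGB2GRAY).astype(int)
s=c['image'][186:208,288:308].astype(int); print((s.max(2))[:, :])
L=lambda u:(np.array(u,float)+.5)/6.25-.5+[265,168]
b=atz(c,L([(112,330),(208,350),(160,362)]),.041);print('shackle outer px',b.round(4))
yaw=np.radians(-18.3);R=np.array([[np.cos(yaw),-np.sin(yaw)],[np.sin(yaw),np.cos(yaw)]])
print('bar pred',(np.array([.583,-.136])+R@[-.084,0]).round(4), L(0),((proj(c,[[*(np.array([.583,-.136])+R@[-.084,0]),.041]])-[265,168])*6.25).round())
```

```text
[[ 70  76  97 148 155 156 156 156 156 157 156 155 157 156 156 155 157 156
  155 155]
 [ 73  80 115 152 155 156 156 156 155 154 153 152 152 151 154 156 156 156
  155 156]
 [ 73  86 129 154 156 156 152 152 138 125 127 122 121 127 142 154 156 155
  156 156]
 [ 75  94 145 155 156 148 127 114 101  85  85  87  87  95 114 140 155 156
  155 155]
 [ 79 105 151 154 148 120  91  78  72  63  65  79  85  85  92 116 150 155
  157 155]
 [ 84 125 154 151 127  86  72  70  67  57  62  81  84  84  79  92 131 151
  156 155]
 [ 91 140 153 147  97  70  69  69  64  60  70  82  83  84  72  74 100 130
  152 156]
 [102 149 150 118  78  71  70  68  63  63  76  83  83  83  69  71  77 103
  150 155]
 [120 152 148  91  72  69  70  66  58  63  81  84  85  82  72  71  73  90
  137 154]
 [136 154 148  85  70  71  71  61  57  72  93  96  83  77  71  69  70  82
  121 152]
 [148 154 147  84  71  69  70  56  59  79 106 118  87  73  71  71  72  84
  124 153]
 [151 153 145  83  70  72  68  59  63  90 124 116  86  73  71  72  70  84
  127 151]
 [143 137 136  83  70  69  70  60  69  98 144 107  81  74  72  71  74  85
  120 
[... 226 characters left out ...]
71  71  76  82 106 151
  153 141]
 [157 155 153 139 138 103  77  69  95 128  94  76  73  79  91 111 130 153
  151 125]
 [155 156 154 145 148 136 105  91  95 107  89  84  89 116 134 143 146 147
  148 119]
 [154 155 158 155 155 152 142 138 137 135 133 132 119 143 151 155 154 148
  144 121]
 [156 155 156 157 156 156 155 156 155 153 153 150 131 152 155 156 154 152
  132 121]
 [155 155 155 155 156 155 156 158 156 156 156 154 147 154 155 156 155 149
  123 121]
 [134 144 153 153 154 154 155 158 155 155 156 155 155 155 155 155 155 147
  118 122]]
shackle outer px [[ 0.5161 -0.0915  0.041 ]
 [ 0.5057 -0.1351  0.041 ]
 [ 0.5009 -0.1129  0.041 ]]
bar pred [ 0.5032 -0.1096] [264.58 167.58] [[150. 354.]]
```

The white line's slope (13.6°) matches the lock axis (about 15°), so the dial is in its notch. Moving above the shackle bar with the jaws along the lock's x.

>>> servo_tool(
  rows=[
    [28, 40, -40, 0, -0.14],
    [28, 80, -80, 0, -0.28],
    [28, 122, -128, 0, -0.42],
    [28, 122, -128, 0, -0.56],
    [28, 122, -128, -20, -0.7],
    [28, 122, -128, -40, -0.84],
    [28, 122, -128, -60, -0.98],
    [28, 122, -128, -80, -1.12],
    [28, 122, -128, -100, -1.26],
    [28, 122, -128, -110, -1.4],
    [28, 122, -128, -110, -1.54],
    [28, 122, -128, -110, -1.555],
    [28, 122, -128, -110, -1.555],
    [28, 122, -128, -110, -1.555],
  ],
)

```text
time_s: 13.6
position: [0.5067, -0.1143, 0.0962]
orientation: [2.525, 1.854, 0.003]
contact_force: [0.0, -0.6, 0.8]
gripper_width: 0.0274
```

>>> servo_tool(
  rows=[
    [28, -3, 3, 0, 0],
    [28, -3, 3, -20, 0],
    [28, -3, 3, -40, 0],
    [28, -3, 3, -55, 0],
    [28, -3, 3, -65, 0],
    [28, -3, 3, -71, 0],
    [28, -3, 3, -71, 0],
    [28, -3, 3, -71, 0],
  ],
)

```text
time_s: 14.4
position: [0.5043, -0.1114, 0.0257]
orientation: [2.524, 1.854, 0.003]
contact_force: [0.7, 0.4, 0.3]
gripper_width: 0.028
```

No contact on the way down. Closing.

>>> servo_tool(
  rows=[
    [0, 0, 0, 0, 0],
    [0, 0, 0, 0, 0],
    [0, 0, 0, 0, 0],
    [0, 0, 0, 0, 0],
    [0, 0, 0, 0, 0],
  ],
  squeeze=40,
)

```text
time_s: 14.9
position: [0.5044, -0.1114, 0.0263]
orientation: [2.524, 1.854, 0.004]
contact_force: [-2.0, 1.0, 5.5]
gripper_width: 0.0073
```

It gripped the bar at 7.3 mm. Pulling along the lock's -x.

>>> servo_tool(
  rows=[
    [0, -4, 1, 0, 0],
    [0, -8, 3, 0, 0],
    [0, -12, 4, 0, 0],
    [0, -16, 5, 0, 0],
    [0, -19, 6, 0, 0],
    [0, -20, 6, 0, 0],
    [0, -20, 6, 0, 0],
    [0, -20, 6, 0, 0],
    [0, -20, 6, 0, 0],
  ],
)

```text
time_s: 15.8
position: [0.4858, -0.1054, 0.0267]
orientation: [2.523, 1.852, 0.007]
contact_force: [5.0, 0.6, -1.0]
gripper_width: 0.0071
```

The shackle moved about 19.5 mm to its stop. Releasing, rising, then turning to straddle the case.

>>> servo_tool(
  rows=[
    [25, 0, 0, 0, 0],
    [25, 0, 0, 0, 0],
    [25, 0, 0, 0, 0],
    [25, 0, 0, 30, 0],
    [25, 0, 0, 70, 0],
    [25, 0, 0, 120, 0.1],
    [25, 0, 0, 140, 0.24],
    [85, 20, -5, 140, 0.38],
    [85, 40, -12, 140, 0.52],
    [85, 65, -20, 140, 0.66],
    [85, 90, -28, 140, 0.8],
    [85, 90, -28, 140, 0.94],
    [85, 90, -28, 140, 1.08],
    [85, 90, -28, 140, 1.22],
    [85, 90, -28, 140, 1.36],
    [85, 90, -28, 140, 1.5],
    [85, 90, -28, 140, 1.56],
    [85, 90, -28, 140, 1.56],
    [85, 90, -28, 140, 1.56],
  ],
)

```text
time_s: 17.7
position: [0.575, -0.1333, 0.1661]
orientation: [0.495, 3.099, 0.019]
contact_force: [-0.5, -0.1, 0.4]
gripper_width: 0.0848
```

Run:
```python
from h import *
b=cap('side','side6')['image']; print(robot.state()['orientation'])
z=lambda i,x,y,w,h:np.clip(cv2.resize(i[y:y+h,x:x+w],(600,600*h//w),interpolation=cv2.INTER_CUBIC).astype(int)*1.5,0,255).astype(np.uint8)
cv2.imwrite('pics/z8.png',z(b,205,165,100,100)[:,:,::-1])
```

```text
[0.49427272 3.0983833  0.01866375]
```

View pics/z8.png

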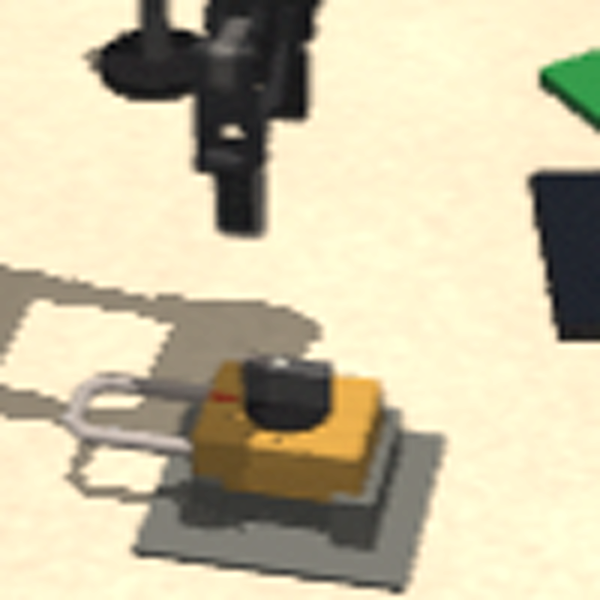

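The legs are visibly longer (about 21 px against 14 px before), so the shackle is open. Descending over the case.

>>> servo_tool(
  rows=[
    [85, 0, 0, -40, 0],
    [85, 0, 0, -75, 0],
    [85, 0, 0, -100, 0],
    [85, 0, 0, -115, 0],
    [85, 0, 0, -130, 0],
    [85, 0, 0, -136, 0],
    [85, 0, 0, -136, 0],
    [85, 0, 0, -136, 0],
  ],
)

```text
time_s: 18.55
position: [0.5763, -0.1336, 0.0313]
orientation: [0.494, 3.097, 0.018]
contact_force: [0.9, 0.4, -0.8]
gripper_width: 0.085
```

Run:
```python
from h import *
b=cap('side','side7')['image']; print(robot.state()['contact_force'],robot.state()['position'])
z=lambda i,x,y,w,h:np.clip(cv2.resize(i[y:y+h,x:x+w],(600,600*h//w),interpolation=cv2.INTER_CUBIC).astype(int)*1.7,0,255).astype(np.uint8)
cv2.imwrite('pics/z9.png',z(b,210,190,80,80)[:,:,::-1])
```

```text
[-0.20584044 -0.13214201 -0.52430789] [ 0.57648675 -0.13371805  0.03153336]
```

View pics/z9.png

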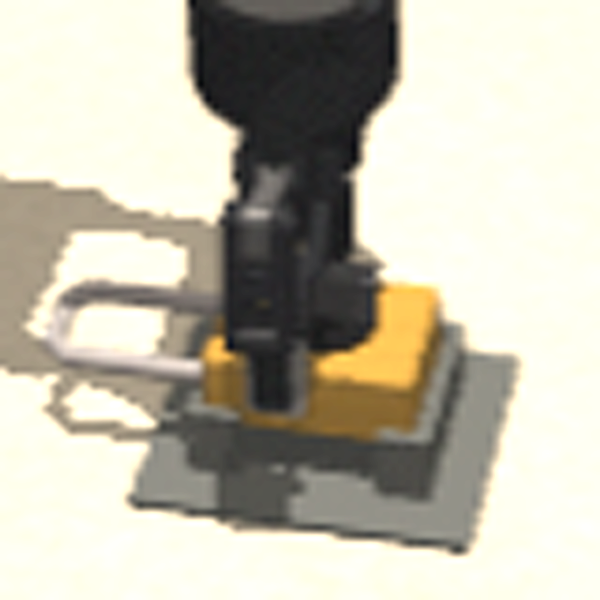

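The front finger is beside the case with its tip at (280,410), slightly towards the shackle-side tab. I'll shift about 5 mm along the lock's +x, lower 16 mm, then close.

>>> servo_tool(
  rows=[
    [85, 5, -2, 0, 0],
    [85, 5, -2, 0, 0],
    [85, 5, -2, -5, 0],
    [85, 5, -2, -10, 0],
    [85, 5, -2, -16, 0],
    [85, 5, -2, -16, 0],
    [85, 5, -2, -16, 0],
  ],
)

```text
time_s: 19.3
position: [0.5809, -0.1355, 0.0149]
orientation: [0.494, 3.097, 0.018]
contact_force: [1.0, -1.1, 0.2]
gripper_width: 0.0849
```

>>> servo_tool(
  rows=[
    [50, 0, 0, 0, 0],
    [50, 0, 0, 0, 0],
    [50, 0, 0, 0, 0],
    [50, 0, 0, 0, 0],
    [50, 0, 0, 0, 0],
    [50, 0, 0, 0, 0],
    [50, 0, 0, 0, 0],
  ],
  squeeze=70,
)

```text
time_s: 20.0
position: [0.5819, -0.1345, 0.0156]
orientation: [0.496, 3.095, 0.021]
contact_force: [1.4, 3.8, 2.2]
gripper_width: 0.0587
```

>>> servo_tool(
  rows=[
    [40, 0, 0, 8, 0],
    [40, 0, 0, 16, 0],
    [40, 0, 0, 26, 0],
    [40, 0, 0, 38, 0],
    [40, 0, 0, 52, 0],
    [40, 0, 0, 65, 0],
    [40, 0, 0, 72, 0],
    [40, 0, 0, 72, 0],
  ],
)

```text
time_s: 20.8
position: [0.5833, -0.1349, 0.0898]
orientation: [0.495, 3.092, 0.02]
contact_force: [0.1, -0.4, -5.4]
gripper_width: 0.059
```

>>> servo_tool(
  rows=[
    [40, -2, 15, 0, 0],
    [40, -4, 40, 0, 0],
    [40, -7, 70, 0, 0],
    [40, -10, 100, 0, 0],
    [40, -13, 130, 0, 0],
    [40, -16, 160, 0, 0],
    [40, -19, 190, 0, 0],
    [40, -21, 215, 0, 0],
    [40, -22, 230, 0, 0],
    [40, -22, 230, 0, 0],
    [40, -22, 230, 0, 0],
    [40, -22, 230, 0, 0],
    [40, -22, 230, 0, 0],
    [40, -22, 230, 0, 0],
  ],
)

```text
time_s: 22.2
position: [0.5614, 0.0942, 0.0897]
orientation: [0.497, 3.091, 0.02]
contact_force: [-0.1, -0.1, -5.3]
gripper_width: 0.059
```

Run:
```python
from h import *
b=cap('side','side8');c=cap('top','top8'); st=robot.state(); print(st['contact_force'],st['position'],st['gripper_width'],np.abs(st['qvel']).max(),ribpose(c))
z=lambda i,x,y,w,h:np.clip(cv2.resize(i[y:y+h,x:x+w],(400,400*h//w),interpolation=cv2.INTER_CUBIC).astype(int)*1.7,0,255).astype(np.uint8)
cv2.imwrite('pics/z10.png',np.hstack([z(b['image'],185,110,110,110),z(c['image'],130,160,110,110)])[:,:,::-1])
L=np.array([.560,.094,.096]); d=np.radians(-85.2); ax=np.array([.546,.2614,.112]); u=np.array([np.cos(d),np.sin(d),0])
f=400/110
print((proj(b,[L,ax+.018*u])-[185,110])*f)
```

```text
[ 0.55604726  0.56964827 -5.41373055] [0.56145462 0.0944189  0.08979202] 0.059161848376460505 0.0051521745188792874 (array([0.5465, 0.2615, 0.155 ]), np.float64(-175.32217459691157), 58)
[[193.37852572 247.08870176]
 [166.8919673  151.59060422]]
```

View pics/z10.png

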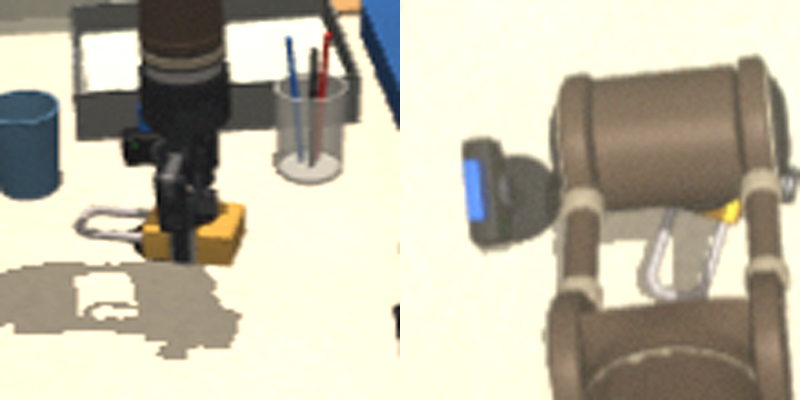

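The lock is held level (case at (193,235) in the side crop), shackle extended, weight 5.4 N on the wrist, and the rib angle is unchanged. Handing in.

Run:
```python
from h import *
print(robot.job_done())
```

```text
the job is handed in; nothing more can be done
None
```

I've handed the job in; no verdict is reported. The padlock was held in front of the webcam with its shackle open. The robot clock stood at about 22.3 s, against the 66 s limit.

What I did, in order:
- **Webcam:** I turned it about 1.0 rad. It now looks at about -85°, with the holder at -84.7°, and the reading was unchanged at the end.
- **Dial:** I turned it two notches clockwise. The picture shows the white line at the red mark.
- **Shackle:** I pulled it out until the gripper had moved about 19.5 mm. The legs are visibly longer afterwards.
- **Padlock:** I lifted it by its case and held it about 15 cm straight in front of the lens.

Last checks:
- **Grip:** the opening is 59 mm on the case, squeezing at the set 70 N, with 5.4 N of weight on the wrist and the arm at rest.
- **Pose:** the lock looks level, with its underside at about 0.10 m.
- **Neighbours:** the mug and pen pot look undisturbed in the last picture. I did not measure the other bystanders.

**Disagreement:** the pictures showed the gripper about 27 mm higher than its reported height. My first grasp of the webcam rib closed on nothing because of this, and I corrected for it in every later move. The lock's height, depth and sideways position come from the arm's motion plus that correction, checked only roughly against the side picture. I did not measure the shackle travel after the lift; I only saw it still extended.

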